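# Shut down the custard steamer and nest the cups

### The arm

A 6-joint arm with a two-finger parallel gripper is mounted at the origin on a cart in front of the work surface, level with it; the furniture and walls round the work are solid. World frame = base frame: x ahead of the robot, y to its left, z up, the work surface at z = 0. Lengths are in m, angles in rad, forces in N, time in s.
With the tool pointing down it reaches from about 0.325 to 0.925 m from the base axis. Payload 3.1 kg.
Tool frame: the origin (TCP) lies midway between the tips of the shut fingers; the grasp point (between the pads) lies behind it (env.hold_point_z is the z of the grasp point in the tool frame, in m); z points along the fingers, y is the line along which they close (so a half turn about z gives the same grasp; the last joint's range is limited). The gripper opens to 85 mm and grips with 20 to 120 N. Pads are 22 mm wide; open, the fingers measure 114 mm over their backs; the gripper's body (76 mm by 85 mm) begins 54 mm behind the grasp point. The pads swing forward as they close: fully open they stand 13 mm farther back than shut.
Start: joints at [1.103, 0.217, 1.613, -0, 1.311, -0.112], TCP at [0.218, 0.586, 0.231] pointing down, gripper open.
Joint ranges: [-2.75, 2.75], [-0.78, 2.1], [0.31, 2.55], [-1.13, 4.27], [0.13, 2.63], [-2.58, 2.58]. Speed limits (rad/s): [2.79, 2.79, 3.14, 3.14, 3.14, 3.14].

### API

Orientations are given as a 3x3 rotation matrix whose columns are the frame's x, y, z axes.
In Python, from station import env gives the robot as it stands. Calls block until the motion is done:
- env.goto(position, orientation): joint-space move of the TCP to a pose.
- env.move_l(position, orientation=None, vel=0.15): straight line of the TCP; orientation=None keeps the orientation; vel is the mean speed in m/s.
- env.set_joints(angles): joint-space move.
- env.gripper_to(opening, grip_force=None): finger opening in m; grip_force is the grip in N (None keeps the last); returns when the fingers have stopped.
- env.pause(seconds).
- env.ik(position, orientation): joint angles nearest the present ones, or None.
- env.observe(): the state.
- env.get_image(name): name is "scene" or "top" or "wrist"; returns the picture (480x640x3 uint8, red, green, blue); there is no depth.
- env.calibration(name): a dict with "intrinsics" (3x3 intrinsics, pixels), "R" (3x3) and "t" (3): a world point X has camera coordinates R X + t. Camera axes: x right, y down, z forward; pixel columns grow to the right and rows downward; lengths in m; the calibration is good to about 2 mm. A picture is of the moment at which its call begins: read the wrist's pose just before it. calibration takes no time and is no camera call; for the wrist camera it gives the pose at the moment of the call.
A pose or a line that the arm cannot do raises env.Unreachable and nothing moves.
- env.hand_in(): hands the job in; it is judged then, once.
Trained networks look in the newest picture that a camera, given by its name, has taken for a name from the list of things; names that differ only in an ending like _2 or _b are one class to them, and where a whole thing is asked for, a point or a joint stands for the part that bears it (a point fixed in the world has none). Each returns a list of dicts, best first, with "p" (0 to 1); they miss things now and then, are a little off and sometimes report something else, mostly with a low value. They report only what shows in the picture. A call takes as long as a camera call.
- env.recognise(camera, label): "extent" ([left, top, right, bottom] as shares, 0 to 1, of the picture: columns of its width, rows of its height, round what is visible of it).
- env.place_of(camera, label): "location" ([column, row] as shares, 0 to 1, of the picture: columns of its width, rows of its height: a listed point, or the origin of a listed thing).
The state is a dict: "t": time; "qpos": joint angles; "qd": joint speeds; "effort": joint torques, N m; "position": TCP position; "eef_rot": TCP orientation; "ft_force": force on the tool from outside, world axes, zero at the start; "ft_torque": the same for the moment, N m; "grip_width": finger opening in m; "finger_force": force on a finger pad.
Only numpy, scipy, OpenCV 4.12 (cv2) and the standard library are available. Lean on these libraries where they do the work, as an engineer would, in place of code of your own. Each camera call takes 0.05 s, during which the arm holds its last target. There are 200 camera calls.

### The job

The custard cups are done and emptied, so shut the electric steamer down: first turn its heat knob fully anticlockwise to the off stop, then lift the clear lid off and set it down on the worktop beside the steamer. Take every cup out and nest it, upright, into the cup that already stands on the worktop to the right, one on another in a single stack; lower each one gently until it just seats, without dropping it or pushing it down, so that the porcelain does not jam or chip. Finally put the lid back on the empty steamer, seated all round inside its rim, and leave the salt shaker, spice jar and whisk as they are.

Things in the scene. Friction and masses are not known exactly. Their poses are not given: they have to be found in the camera images.
- heat_knob (a joint): the steamer's heat knob, rad: 0 = off, the end stop fully anticlockwise seen from above, where a round white dot is marked on the deck; grows clockwise to 4.2. It stays where it is left (friction 0.03 N m)
- heat_knob_grip (a point): point on the knob's upright axis, 71 mm above the worktop. The knob: a disc 42 mm across, top 48 mm above the worktop, with an upright bar across it, 40 mm long, 14 mm thick, its top 78 mm above the worktop. This frame turns with the knob: x along the bar (white pointer line at its -x end), z up; pinch the bar across y
- steamer: electric custard steamer, fixed: steel drum 246 mm across, flat perforated tray 40 mm above the worktop, black upstand round it to 50 mm height (233 mm across inside); a control deck 130 mm wide, 34 mm high reaches 215 mm in front of the tray's centre, the knob's axis 168 mm in front of it. Origin: on the worktop under the tray's centre; x from deck to back, z up
- tray_center (a point): centre of the top of the tray, 40 mm above the worktop
- lid: clear plastic domed lid with a black knob on top, 0.26 kg: 222 mm across the rim, crown 92 mm above the rim, walls 3 mm, open below (clears the cups inside by 25 mm above, 5 mm beside). Origin: centre of the rim's plane, z up. When on, its rim rests on the tray inside the upstand with 5 mm of play all round, its origin at tray_center
- lid_knob (a point): centre of the lid's round knob, 114 mm above the rim's plane; the knob is 35 mm across, 16 mm high (106 to 122 mm above the rim), on a stem 18 mm across
- bottom_cup: white porcelain cup, open-topped, 0.11 kg, alone on the worktop right of the steamer: 60 mm tall, foot 48 mm across, flaring straight to 62 mm at 52 mm height, then an upright band 8 mm high to the rim. Inside the same taper (0.135), wall 4 mm. A cup lowered into another seats by the cones' fit, 29.5 mm higher than it (its rim 29.5 mm above the other's). Origin: centre of the underside
- worktop_right: the granite worktop, its top at z = 0, clear for the lid beside the steamer on the left (y up to 0.5, x up to 0.66). Its frame's origin is of no use
- cup_a: a custard cup of the same shape and size as bottom_cup (62 mm rim, 48 mm foot, 60 mm tall, origin at the centre of its underside). On the steamer's tray under the lid, one of 3 to 5 on a ring of 66 mm radius round the tray's centre, 77 mm from its neighbours: grip it along the line through the tray's centre. None if absent
- cup_b: a custard cup of the same shape and size as bottom_cup (62 mm rim, 48 mm foot, 60 mm tall, origin at the centre of its underside). On the steamer's tray under the lid, one of 3 to 5 on a ring of 66 mm radius round the tray's centre, 77 mm from its neighbours: grip it along the line through the tray's centre. None if absent
- cup_c: a custard cup of the same shape and size as bottom_cup (62 mm rim, 48 mm foot, 60 mm tall, origin at the centre of its underside). On the steamer's tray under the lid, one of 3 to 5 on a ring of 66 mm radius round the tray's centre, 77 mm from its neighbours: grip it along the line through the tray's centre. None if absent
- cup_d: a custard cup of the same shape and size as bottom_cup (62 mm rim, 48 mm foot, 60 mm tall, origin at the centre of its underside). On the steamer's tray under the lid, one of 3 to 5 on a ring of 66 mm radius round the tray's centre, 77 mm from its neighbours: grip it along the line through the tray's centre. None if absent
- cup_e: a custard cup of the same shape and size as bottom_cup (62 mm rim, 48 mm foot, 60 mm tall, origin at the centre of its underside). On the steamer's tray under the lid, one of 3 to 5 on a ring of 66 mm radius round the tray's centre, 77 mm from its neighbours: grip it along the line through the tray's centre. None if absent
- salt: bystander: glass salt shaker with a grey top, 44 mm across, 90 mm tall, at the back on the right; leave it alone
- spice: bystander: spice jar with a red cap, 45 mm across, 106 mm tall, at the back on the right; leave it alone
- balloon_whisk: bystander: balloon whisk lying on the worktop at the far right, 299 mm long, 61 mm high; origin near its middle; leave it alone

How it is judged:
On the way, in this order (a step that is already met when the one before it is completed fails the run):
1. the heat knob is turned fully anticlockwise, to its off stop (value of joint heat_knob below 0.08 rad), for 0.2 s.
2. the lid is off the steamer and stands on the worktop, knob up (horizontal distance between lid and tray_center above 0.19 m and height (world z) of lid below 0.012 m and angle between lid's own z axis and vertical below 0.1 rad and linear speed of lid below 0.03 m/s), for 0.2 s.
At the end, for the whole second after the job is handed in: Knob within 0.08 rad of off; lid on the steamer, within 10 mm of centre, rim at most 4 mm above the tray, level; every cup seated in another (centres within 6 mm, 25 to 33 mm above it, tilt under 0.08 rad), all in one stack on the bottom cup, which stands upright on the worktop; all at rest (value of joint heat_knob below 0.08 rad and horizontal distance between lid and tray_center below 0.01 m and z of lid in the frame of steamer below 0.044 m and angle between lid's own z axis and vertical below 0.04 rad and linear speed of each of lid, cup_a, cup_b, cup_c, cup_d, cup_e, bottom_cup below 0.02 m/s and angular speed of each of lid, cup_a, cup_b, cup_c, cup_d, cup_e, bottom_cup below 0.3 rad/s and ((horizontal distance between cup_a and cup_b below 0.006 m and z of cup_a in the frame of cup_b between 0.025 and 0.033 m) or (horizontal distance between cup_a and cup_c below 0.006 m and z of cup_a in the frame of cup_c between 0.025 and 0.033 m) or (horizontal distance between cup_a and cup_d below 0.006 m and z of cup_a in the frame of cup_d between 0.025 and 0.033 m) or (horizontal distance between cup_a and cup_e below 0.006 m and z of cup_a in the frame of cup_e between 0.025 and 0.033 m) or (horizontal distance between cup_a and bottom_cup below 0.006 m and z of cup_a in the frame of bottom_cup between 0.025 and 0.033 m)) and angle between each of cup_a, cup_b, cup_c, cup_d, cup_e's own z axis and vertical below 0.08 rad and ((horizontal distance between cup_b and cup_a below 0.006 m and z of cup_b in the frame of cup_a between 0.025 and 0.033 m) or (horizontal distance between cup_b and cup_c below 0.006 m and z of cup_b in the frame of cup_c between 0.025 and 0.033 m) or (horizontal distance between cup_b and cup_d below 0.006 m and z of cup_b in the frame of cup_d between 0.025 and 0.033 m) or (horizontal distance between cup_b and cup_e below 0.006 m and z of cup_b in the frame of cup_e between 0.025 and 0.033 m) or (horizontal distance between cup_b and bottom_cup below 0.006 m and z of cup_b in the frame of bottom_cup between 0.025 and 0.033 m)) and ((horizontal distance between cup_c and cup_a below 0.006 m and z of cup_c in the frame of cup_a between 0.025 and 0.033 m) or (horizontal distance between cup_c and cup_b below 0.006 m and z of cup_c in the frame of cup_b between 0.025 and 0.033 m) or (horizontal distance between cup_c and cup_d below 0.006 m and z of cup_c in the frame of cup_d between 0.025 and 0.033 m) or (horizontal distance between cup_c and cup_e below 0.006 m and z of cup_c in the frame of cup_e between 0.025 and 0.033 m) or (horizontal distance between cup_c and bottom_cup below 0.006 m and z of cup_c in the frame of bottom_cup between 0.025 and 0.033 m)) and ((horizontal distance between cup_d and cup_a below 0.006 m and z of cup_d in the frame of cup_a between 0.025 and 0.033 m) or (horizontal distance between cup_d and cup_b below 0.006 m and z of cup_d in the frame of cup_b between 0.025 and 0.033 m) or (horizontal distance between cup_d and cup_c below 0.006 m and z of cup_d in the frame of cup_c between 0.025 and 0.033 m) or (horizontal distance between cup_d and cup_e below 0.006 m and z of cup_d in the frame of cup_e between 0.025 and 0.033 m) or (horizontal distance between cup_d and bottom_cup below 0.006 m and z of cup_d in the frame of bottom_cup between 0.025 and 0.033 m)) and ((horizontal distance between cup_e and cup_a below 0.006 m and z of cup_e in the frame of cup_a between 0.025 and 0.033 m) or (horizontal distance between cup_e and cup_b below 0.006 m and z of cup_e in the frame of cup_b between 0.025 and 0.033 m) or (horizontal distance between cup_e and cup_c below 0.006 m and z of cup_e in the frame of cup_c between 0.025 and 0.033 m) or (horizontal distance between cup_e and cup_d below 0.006 m and z of cup_e in the frame of cup_d between 0.025 and 0.033 m) or (horizontal distance between cup_e and bottom_cup below 0.006 m and z of cup_e in the frame of bottom_cup between 0.025 and 0.033 m)) and height (world z) of bottom_cup below 0.006 m and angle between bottom_cup's own z axis and vertical below 0.06 rad); the robot touches nothing.
It fails at once if the stack is pressed, or a cup dropped into it, so hard that the bottom cup bears on the worktop with more than 40 N (contact force between bottom_cup and worktop_right above 40 N).
It fails at once if a cup is dropped: let go more than about 2.5 cm above where it comes to rest ((linear speed of cup_a above 0.7 m/s and contact force between the fingers and cup_a below 0.05 N and horizontal distance between cup_a and tray_center above 0.13 m) or (linear speed of cup_b above 0.7 m/s and contact force between the fingers and cup_b below 0.05 N and horizontal distance between cup_b and tray_center above 0.13 m) or (linear speed of cup_c above 0.7 m/s and contact force between the fingers and cup_c below 0.05 N and horizontal distance between cup_c and tray_center above 0.13 m) or (linear speed of cup_d above 0.7 m/s and contact force between the fingers and cup_d below 0.05 N and horizontal distance between cup_d and tray_center above 0.13 m) or (linear speed of cup_e above 0.7 m/s and contact force between the fingers and cup_e below 0.05 N and horizontal distance between cup_e and tray_center above 0.13 m)).
It fails at once if the salt shaker is knocked aside by more than 3 cm or tipped (distance of salt from where it was at the start of the episode above 0.03 m or angle between salt's own z axis and vertical above 0.4 rad).
It fails at once if the spice jar is knocked aside by more than 3 cm or tipped (distance of spice from where it was at the start of the episode above 0.03 m or angle between spice's own z axis and vertical above 0.4 rad).
It fails at once if the whisk is knocked aside by more than 3 cm (distance of balloon_whisk from where it was at the start of the episode above 0.03 m).
Of cup_a, cup_b, cup_c, cup_d, cup_e only 3 to 5 are there at a start; the rules pass over those that are not, and their reading is None.
At some moment in a run one of bottom_cup, lid may be knocked a few centimetres aside while the robot is not near it.
It also fails if it takes over 210 s, if anything falls off the work surface, if the arm or the gripper's body presses on something with over 40 N, if the wrist force passes 120 N, or if a joint passes its speed limit or range.

## Working session

There is one attempt and no reset: what is moved stays moved. The work goes in short steps, each a Python script; the robot and the scene stay as the last script left them, time stands still between calls to the robot, and variables do not carry over. Pictures are saved under pics/ and viewed, at most 14 in all, crops included, and the job is handed in when it is done.

```bash
ls; mkdir -p pics
cat > h.py <<'E'
import numpy as np, cv2
from station import env
def snap(cam,fn=None):
    c=env.calibration(cam); im=env.get_image(cam)
    if fn: cv2.imwrite('pics/'+fn+'.png',im[:,:,::-1])
    return c,im
def ray(c,px):  # px in pixels
    d=np.linalg.inv(c['intrinsics'])@np.array([px[0],px[1],1.]); R=np.array(c['R']);t=np.array(c['t'])
    return -R.T@t, R.T@d
def onz(c,px,z):
    o,d=ray(c,px); return o+d*(z-o[2])/d[2]
def proj(c,X):
    p=c['intrinsics']@(np.array(c['R'])@np.array(X,float)+np.array(c['t'])); return p[:2]/p[2]
def loc(cam,label,z,c,n=6):
    return [(round(r['p'],2),np.round(onz(c,np.array(r['location'])*[640,480],z),4)[:2].tolist(),np.round(np.array(r['location'])*[640,480]).tolist()) for r in env.place_of(cam,label)[:n]]
def down(a):  # tool z down; tool y (closing) along world angle a
    y=np.array([np.cos(a),np.sin(a),0]); z=np.array([0,0,-1.]); return np.column_stack([np.cross(y,z),y,z])
E
python3 - <<'E'
from h import *
print(env.hold_point_z, env.observe()['t'])
for cam in ['scene','top']:
    c,im=snap(cam,cam+'0')
    print(cam,'cam at',np.round(-np.array(c['R']).T@c['t'],3))
    for l,z in [('heat_knob_grip',.071),('lid_knob',.154),('tray_center',.04),('bottom_cup',0),('cup_a',.04),('steamer',0),('salt',0),('spice',0)]:
        print(l,loc(cam,l,z,c))
E
```

```text
pics
-0.0187 0.0
scene cam at [-0.093 -0.543  0.793]
heat_knob_grip [(0.67, [0.4485, 0.0996], [236.0, 250.0])]
lid_knob [(0.91, [0.6172, 0.1118], [275.0, 190.0])]
tray_center []
bottom_cup [(0.89, [0.5395, -0.2075], [359.0, 303.0])]
cup_a []
steamer []
salt [(0.88, [0.7068, -0.1432], [372.0, 255.0]), (0.7, [0.4997, 0.1586], [237.0, 251.0])]
spice [(0.75, [0.7089, -0.2496], [408.0, 271.0])]
top cam at [ 0.382 -0.049  1.234]
heat_knob_grip [(0.81, [0.4438, 0.0869], [248.0, 295.0])]
lid_knob [(0.74, [0.6142, 0.1057], [238.0, 218.0])]
tray_center []
bottom_cup [(0.89, [0.5346, -0.2028], [365.0, 263.0])]
cup_a []
steamer []
salt [(0.66, [0.7128, -0.1509], [345.0, 196.0])]
spice [(0.44, [0.7155, -0.2613], [387.0, 195.0])]
```

View pics/scene0.png

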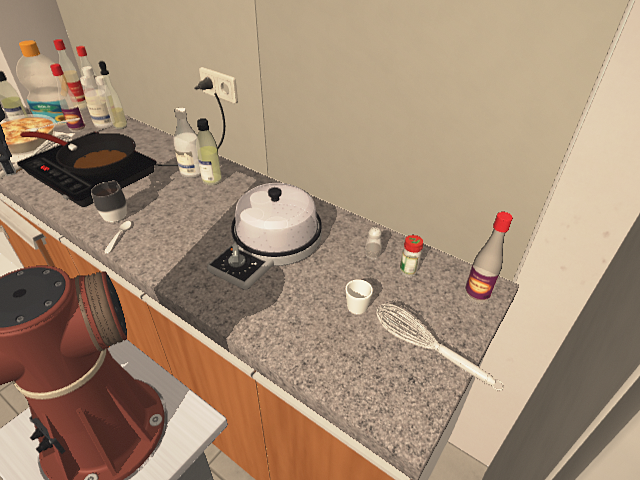

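View pics/top0.png

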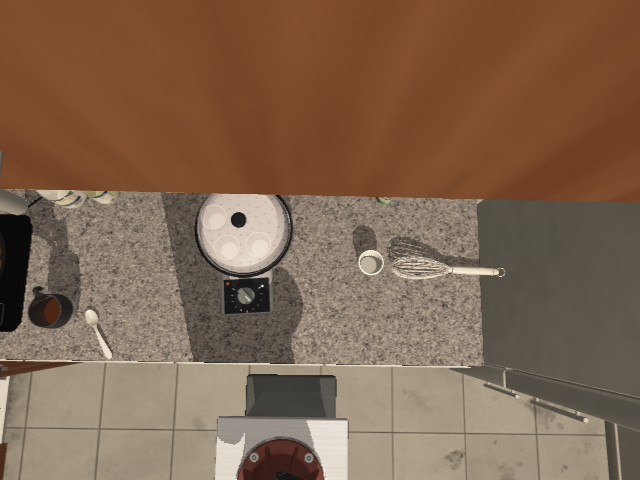

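The scene view shows the steamer with its lid on at (275,220), the knob at (236,255), the bottom cup at (359,297) and the whisk to its right. The top view shows three cups through the lid at about (216,217), (228,246) and (260,245). Next I'll look closely with the wrist camera.

Run:
```python
from h import *
o=env.observe(); p=o['position']
env.move_l([p[0],p[1],.30])
env.goto([.40,.09,.30],down(np.pi/2)); print(env.observe()['qpos'])
c,im=snap('wrist','w1'); print('cam',np.round(-np.array(c['R']).T@c['t'],3), np.round(np.array(c['R'])[2],2))
for l,z in [('heat_knob_grip',.071),('lid_knob',.154)]: print(l,loc('wrist',l,z,c))
```

```text
[ 5.06716781e-02 -3.21649100e-01  2.00032273e+00  2.61591696e-04
  1.46286022e+00 -1.52083401e+00]
cam [0.315 0.09  0.443] [ 0.33  0.   -0.95]
heat_knob_grip [(0.82, [0.4411, 0.094], [326.0, 232.0])]
lid_knob [(0.57, [0.611, 0.1097], [343.0, 437.0])]
```

View pics/w1.png

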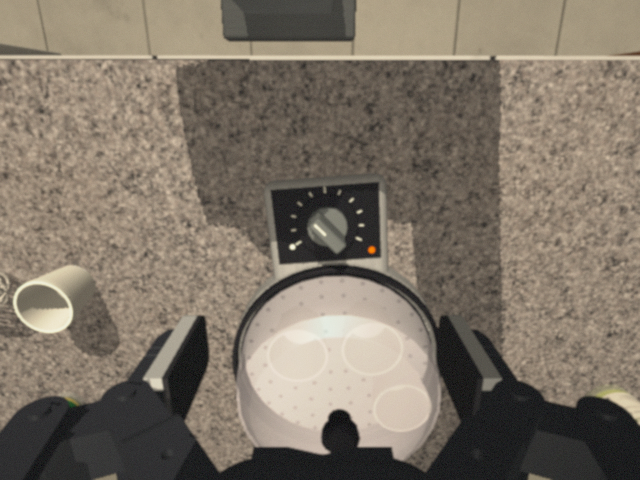

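The wrist view shows the deck with the knob at (328,229), its pointer towards the upper left, the off dot at (292,246) and three cups under the lid. I'll enlarge the knob.

Run:
```python
import cv2
im=cv2.imread('pics/w1.png')[170:280,260:395]
cv2.imwrite('pics/w1c.png',cv2.resize(im,None,fx=5,fy=5,interpolation=cv2.INTER_CUBIC))
```

```text
(no output)
```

View pics/w1c.png

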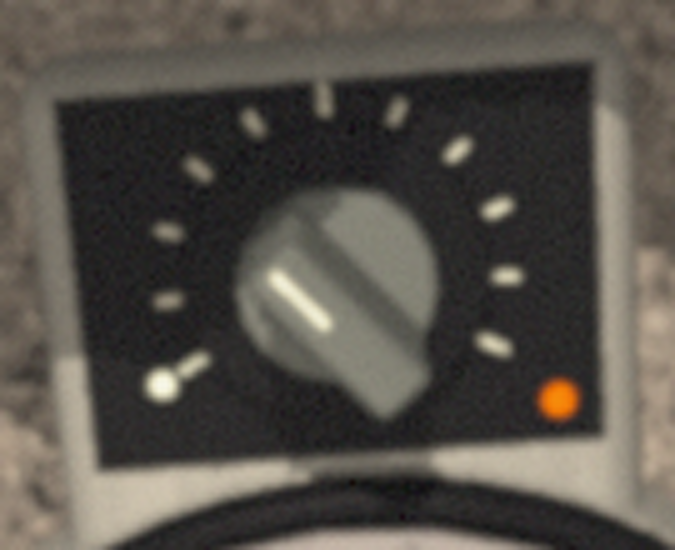

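The pointer line runs from (315,225) to (325.6,235.2) and the off dot is at (292.4,247), so the knob stands roughly 1 to 1.4 rad from off. I'll compute the exact angle.

Run:
```python
from h import *
c=env.calibration('wrist')
a=onz(c,(315,225),.078);b=onz(c,(325.6,235.2),.078);d=onz(c,(292.4,247),.034)
ti=onz(c,(260+322/5,170+115/5),.034); to=onz(c,(260+322/5,170+85/5),.034)
t0=onz(c,(260+205/5,170+358/5),.034); t10=onz(c,(260+480/5,170+337/5),.034); 
far=onz(c,(260+408/5,170+398/5),.078)
dk=[onz(c,(260+x/5,170+y/5),.034) for x,y in [(55,100),(595,65),(605,435),(100,468)]]
kc=(ti+t0+t10)/3
# circle through ticks' inner ends
A=np.array([ti,t0,t10])[:,:2]; M=np.c_[2*A,np.ones(3)]; s=np.linalg.solve(M,(A**2).sum(1)); print('tick circle',s[:2],np.sqrt(s[2]+s[:2]@s[:2]))
print('bar ends',a[:2],b[:2],far[:2],'len',np.linalg.norm(a-far))
ang=lambda v:np.arctan2(v[1],v[0])
print('pointer',ang(a-b),ang(a-far),'dot from ctr',ang(d[:2]-s[:2]),'t0',ang(t0[:2]-s[:2]),'t10',ang(t10[:2]-s[:2]),'t5',ang(ti[:2]-s[:2]))
print('deck yaw', ang(dk[3]-dk[0]),ang(dk[2]-dk[1]),ang(dk[1]-dk[0])-np.pi/2, np.mean(dk,0))
```

```text
tick circle [0.44467333 0.09571392] 0.034302761484009105
bar ends [0.43135848 0.08345457] [0.44159996 0.09357768] [0.45636612 0.10917994] len 0.03587724668895452
pointer -2.3620068914817454 -2.342048127621126 dot from ctr -0.9711546864574467 t0 -0.9664575467424525 t10 1.131645741158306 t5 -3.0497770455996025
deck yaw 0.08026302516567682 0.07446716471004504 0.06744746325625339 [0.44482371 0.09619534 0.034     ]
```

Run:
```python
from h import *
k=[.4447,.0957]; A0=-2.35+np.pi/2
for a in (A0,A0+1.5): print(env.ik([*k,.053],down(a)))
env.goto([*k,.20],down(A0)); env.gripper_to(.05,30)
env.move_l([*k,.0525],vel=.1); print(np.round(env.observe()['ft_force'],1))
env.gripper_to(0); o=env.observe(); print(o['grip_width'],o['finger_force'])
for d in [.4,.8,1.1,1.3,1.38,1.42,1.46,1.5]:
    env.goto([*k,.0525],down(A0+d)); o=env.observe(); print(d,np.round(o['ft_torque'],3),np.round(o['ft_force'],1),round(o['grip_width'],4))
    if abs(o['ft_torque'][2])>.35: break
env.pause(.3); env.gripper_to(.05); env.move_l([*k,.22]); env.goto([.40,.09,.30],down(np.pi/2))
c,im=snap('wrist')
cv2.imwrite('pics/w2c.png',cv2.resize(im[150:400,220:460,::-1],None,fx=2,fy=2,interpolation=cv2.INTER_CUBIC))
print(env.observe()['t'])
```

```text
[ 5.74681342e-02  9.97748400e-02  2.12779722e+00 -4.44089210e-16
  9.14020597e-01  8.36671807e-01]
[ 5.74681342e-02  9.97748400e-02  2.12779722e+00 -4.44089210e-16
  9.14020597e-01 -6.63328193e-01]
[-1.1 -0.3 -0.9]
0.013541439027107501 31.651455760002136
0.4 [0.442 0.499 0.088] [-3.8  3.1  6.8] 0.0132
0.8 [ 0.529  0.702 -0.009] [-4.9  3.1  6.7] 0.0134
1.1 [ 0.476  0.886 -0.003] [-5.6  1.9  8.1] 0.0132
1.3 [ 0.441  0.884 -0.015] [-5.8  2.8  7.8] 0.0135
1.38 [0.349 0.932 0.133] [-5.9  2.1  8.6] 0.0136
1.42 [ 0.298  0.982 -0.906] [-6.5  1.6 10.4] 0.0132
13.1583
```

View pics/w2c.png

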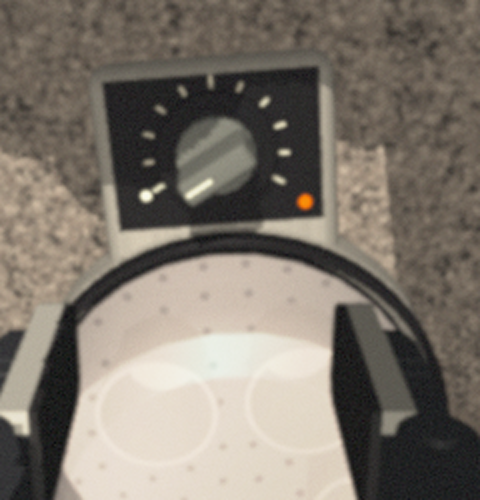

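The off stop has been reached: the pointer is aligned with the dot tick and the torque hit the stop. Now the lid.

```bash
cat >> h.py <<'E'
def lower(x,y,z0,z1,step=.001,df=3.,vel=.03):
    """lower in steps until the upward force rises by df; returns z"""
    env.pause(.15); f0=env.observe()['ft_force'][2]; z=z0
    while z>z1:
        z-=step; env.move_l([x,y,z],vel=vel); f=env.observe()['ft_force'][2]
        if f-f0>df: break
    print('lower: z=%.4f df=%.1f'%(z,f-f0)); return z
E
python3 - <<'E'
from h import *
R=down(np.pi/2)
env.goto([.60,.108,.27],R); c,im=snap('wrist'); L=loc('wrist','lid_knob',.154,c); print(L)
p=np.array([.612,.110])
if L and L[0][0]>.5 and np.hypot(*(np.array(L[0][1])-p))<.01: p=(p+np.array(L[0][1]))/2
print(p)
env.gripper_to(.065,60); env.move_l([*p,.22]); env.move_l([*p,.138],vel=.1); print(np.round(env.observe()['ft_force'],1))
env.gripper_to(0); o=env.observe(); print(o['grip_width'],o['finger_force'])
env.move_l([*p,.15],vel=.05); print(np.round(env.observe()['ft_force'],1), np.round(env.observe()['ft_torque'],2))
env.move_l([*p,.25],vel=.12); 
env.move_l([.56,.375,.25],vel=.2); env.move_l([.56,.375,.11],vel=.12)
z=lower(.56,.375,.107,.094); env.gripper_to(.065); 
print(env.observe()['t'])
env.move_l([.56,.375,.26]); env.goto([.5,.11,.32],R)
c,im=snap('wrist','w3')
print('cups',loc('wrist','cup_a',.04,c)); c,im=snap('top'); print('cups',loc('top','cup_a',.04,c)); print('lid',loc('top','lid_knob',.114,c),loc('top','bottom_cup',0,c)); print(env.observe()['t'])
E
```

```text
[(0.78, [0.6108, 0.1076], [322.0, 245.0]), (0.18, [0.6363, -0.0486], [101.0, 279.0])]
[0.6114 0.1088]
[-0.8 -0.9 -0.3]
0.03262916215224777 59.28832769393921
[-0.6  0.6 -2. ] [ 0.07 -0.02 -0.05]
lower: z=0.0980 df=7.8
23.275
cups [(0.58, [0.6281, 0.1777], [380.0, 289.0]), (0.57, [0.5545, 0.1363], [345.0, 229.0])]
cups [(0.84, [0.5729, 0.0588], [263.0, 244.0]), (0.39, [0.5562, 0.1391], [230.0, 250.0])]
lid [] [(0.92, [0.5342, -0.2056], [366.0, 263.0])]
25.8833
```

View pics/w3.png

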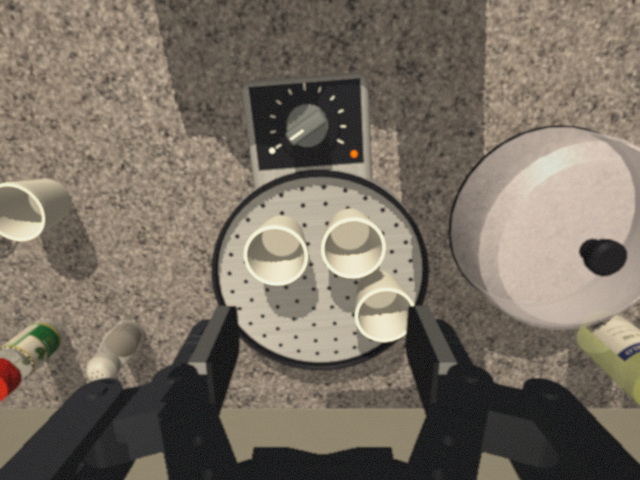

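The lid is off and stands on the left. There are three cups, with rims centred at about (276,252), (353,244) and (385,308). Next I'll fit these to the ring model.

Run:
```python
from h import *
c=env.calibration('wrist'); T=np.array([.6114,.1090])
# upstand ellipse check: circle inner edge at z=.05
for px in [(276.5,252),(353,244.5),(385.5,308)]:
    p=onz(c,px,.10)[:2]; v=p-T; print(p.round(4),np.hypot(*v).round(4),np.arctan2(v[1],v[0]).round(3))
for px in [(18,212)]: print('bottom',onz(c,px,.06))
for w in [(214,265),(428,262),(320,171)]: print(onz(c,w,.05)[:2].round(4))
c,im=snap('top'); 
cv2.imwrite('pics/t2c.png',cv2.resize(im[190:300,190:400,::-1],None,fx=3.8,fy=3.8,interpolation=cv2.INTER_CUBIC))
```

```text
[0.5579 0.0664] 0.0684 -2.47
[0.55   0.1401] 0.0688 2.673
[0.6187 0.175 ] 0.0664 1.461
bottom [ 0.52955381 -0.20477034  0.06      ]
[ 0.5931 -0.0096]
[0.5891 0.228 ]
[0.4881 0.1082]
```

View pics/t2c.png

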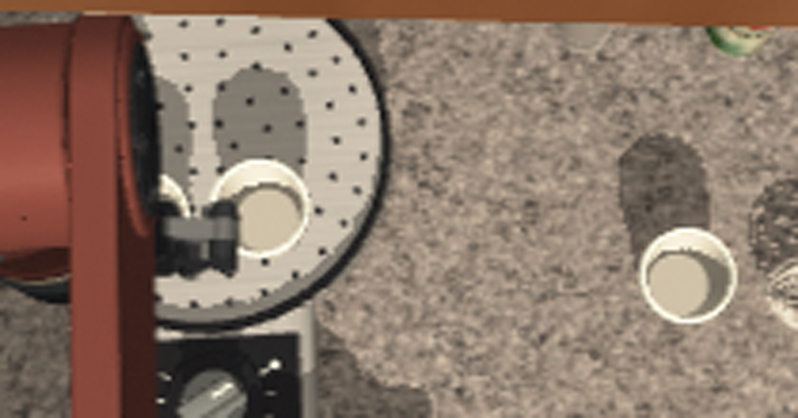

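```bash
cat >> h.py <<'E'
from scipy.optimize import minimize
def rimfit(c,im,xy,z,rng=.012):
    """rim centre at height z from gradient on the outer and inner rim circles"""
    g=cv2.GaussianBlur(cv2.cvtColor(im,cv2.COLOR_RGB2GRAY).astype(np.float32),(0,0),1.2)
    G=np.hypot(cv2.Sobel(g,cv2.CV_32F,1,0),cv2.Sobel(g,cv2.CV_32F,0,1)); G=np.minimum(G,np.percentile(G,97))
    th=np.linspace(0,2*np.pi,120,endpoint=False); K,R,t=c['intrinsics'],np.array(c['R']),np.array(c['t'])
    def score(p):
        s=0
        for r in (.031,.027):
            X=np.c_[p[0]+r*np.cos(th),p[1]+r*np.sin(th),0*th+z]; q=(X@R.T+t)@K.T; q=(q[:,:2]/q[:,2:]).astype(np.float32)
            s+=cv2.remap(G,q[:,0].copy(),q[:,1].copy(),cv2.INTER_LINEAR).mean()
        return s
    u=np.arange(-rng,rng+1e-9,.001); P=[(xy[0]+a,xy[1]+b) for a in u for b in u]; b=max(P,key=score)
    b=minimize(lambda p:-score(p),b,method='Nelder-Mead',options=dict(initial_simplex=[b,(b[0]+.001,b[1]),(b[0],b[1]+.001)],xatol=1e-4)).x
    return b,score(b)
def best(xyz,a):
    """closing angle a (mod pi) with the smallest last-joint angle"""
    o=[(abs(q[5]),k) for k in (a-np.pi,a,a+np.pi) if (q:=env.ik(xyz,down(k))) is not None]
    return min(o)[1]
E
python3 - <<'E'
from h import *
b=np.array([.533,-.205])
env.goto([.53,-.20,.22],down(best([.53,-.2,.22],np.pi/2)))
c,im=snap('wrist','w4'); print(loc('wrist','bottom_cup',0,c)); p,s=rimfit(c,im,b,.06); print('rim',p,s)
for r in (.031,.027):
  q=np.array([proj(c,[p[0]+r*np.cos(t),p[1]+r*np.sin(t),.06]) for t in np.linspace(0,6.3,60)]).round().astype(np.int32)
  im=cv2.polylines(im.copy(),[q],True,(255,0,0),1)
cv2.imwrite('pics/w4.png',im[:,:,::-1]); print(env.observe()['t'])
E
```

```text
[(0.87, [0.5299, -0.2119], [335.0, 193.0])]
rim [ 0.52955444 -0.20899078] 240.21484
28.2333
```

View pics/w4.png

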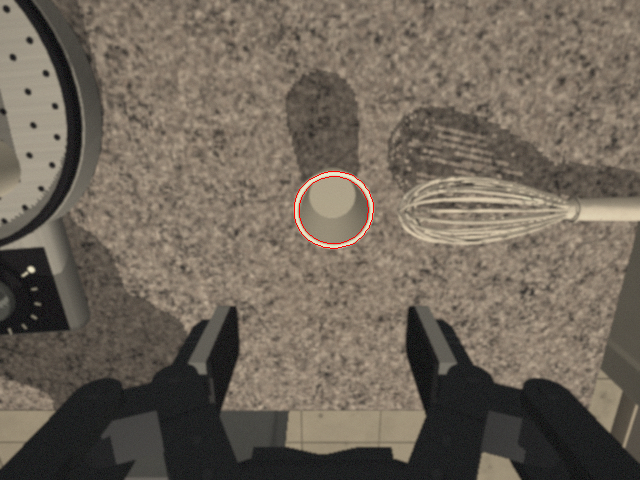

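The rim fit sits exactly on the bottom cup's rim at (334,209), and the whisk tip at (400,210) is about 20 mm away. Now I'll centre on the bottom cup by touch, then pick and stack the first cup, re-gripping it on the clear worktop to centre it.

```bash
cat >> h.py <<'E'
def centre(xy,zt,angs,opening=.078,force=20):
    """self-centring: shut gently on the rim at each angle; stays gripping after the last"""
    a=best([*xy,zt],angs[0]); env.goto([*xy,zt+.09],down(a)); env.gripper_to(opening,force)
    for i,an in enumerate(angs):
        a=best([*xy,zt+.045],an)
        if i: env.gripper_to(opening); env.move_l([*xy,zt+.045],vel=.12); env.goto([*xy,zt+.045],down(a))
        env.move_l([*xy,zt],vel=.1); env.gripper_to(.0)
        o=env.observe(); print('width',round(o['grip_width'],4),'ft',np.round(o['ft_force'],1))
E
python3 - <<'E'
from h import *
p=np.array([.5296,-.2090])
centre(p,.038,[np.pi/4,-np.pi/4]); env.gripper_to(.078); env.move_l([*p,.2])
env.goto([.53,-.20,.22],down(best([.53,-.2,.22],np.pi/2)))
c,im=snap('wrist'); print('after',rimfit(c,im,p,.06))
# first look at cup at (.556,.066)
env.goto([.57,.10,.24],down(best([.57,.1,.24],np.pi/2))); c,im=snap('wrist','w5')
for g in [(.5579,.0664),(.55,.14),(.6187,.175)]: 
    q,s=rimfit(c,im,g,.10,.009); v=q-[.6114,.109]; print(q.round(4),s,np.hypot(*v).round(4),np.arctan2(v[1],v[0]).round(3))
print(env.observe()['t'])
E
```

```text
width 0.061 ft [0.2 0.  4.9]
width 0.061 ft [ 0.1 -0.   2.7]
after (array([ 0.52967279, -0.20903849]), np.float32(234.22412))
[0.5615 0.065 ] 227.07149 0.0665 -2.419
[0.5537 0.1398] 228.92111 0.0655 2.651
[0.6266 0.1744] 231.32254 0.0671 1.342
39.6833
```

```bash
cat >> h.py <<'E'
T0=np.array([.6114,.109]); H=.035; REG=np.array([.45,-.09])
def see(xy,z,tz):
    """look from straight over xy (as for the bottom cup) and fit the rim at height z"""
    v=[xy[0],xy[1]+.009,tz]; env.goto(v,down(best(v,np.pi/2))); env.pause(.1)
    c,im=snap('wrist'); return rimfit(c,im,xy,z,.015)
def stack(q,b,n):
    """take the cup at q from the tray, regrip it, stack it as number n (1..) on b"""
    v=q-T0; a=np.arctan2(v[1],v[0])
    centre(q,.04+H,[a],.08,30); env.move_l([*q,.24],vel=.15)
    k=best([*REG,H+.05],np.pi/4); env.goto([*REG,.16],down(k)); env.move_l([*REG,H+.01],vel=.15)
    lower(*REG,H+.006,H-.002,df=1.5); env.gripper_to(.078)
    env.move_l([*REG,H+.06],vel=.15); centre(REG,H,[k+np.pi/2],.078,30)
    env.move_l([*REG,.27],vel=.2)
    zr=.06+.0295*(n-1); p,s=see(b,zr,zr+.20); print('stack at',p.round(4),s)
    if s<190 or np.hypot(*(p-b))>.0025: print('MOVED? stop'); return False
    zs=H+.0295*n; r=env.observe()['eef_rot']
    k=best([*b,zs],np.pi/4); env.goto([*b,zs+.07],down(k)); env.move_l([*b,zs+.012],vel=.1); env.pause(.2)
    f0=np.array(env.observe()['ft_force']); z=zs+.012; x=b.copy()
    while z>zs-.003:
        z-=.001; env.move_l([*x,z],vel=.03); f=np.array(env.observe()['ft_force'])-f0
        if z<zs+.006: print(round((z-zs)*1e3,1),f.round(1))
        if f[2]>2: break
        if np.hypot(*f[:2])>1.: x+=np.clip(f[:2]*.0002,-.0005,.0005); print('side',f.round(1))
    print('seated dz',round((z-zs)*1e3,1),'xy',x-b)
    return z
E
python3 - <<'E'
from h import *
print(stack(np.array([.5615,.065]),np.array([.5296,-.2090]),1)); print(env.observe()['t'])
E
```

```text
width 0.0605 ft [0.4 0.1 4. ]
lower: z=0.0360 df=2.2
width 0.0608 ft [-2.7  1.   6.2]
stack at [ 0.5296 -0.209 ] 276.50677
seated dz 11.0 xy [0. 0.]
0.0755
55.6917
```

Run:
```python
from h import *
env.pause(.3)
for i in range(3): print(np.round(env.observe()['ft_force'],2)); env.pause(.1)
p=env.observe()['position']
env.move_l([p[0],p[1],p[2]+.01],vel=.03); env.pause(.3); print(np.round(env.observe()['ft_force'],2),env.observe()['grip_width'])
env.move_l([p[0],p[1],p[2]],vel=.03)
for i in range(5): print(np.round(env.observe()['ft_force'],2)); env.pause(.1)
c,im=snap('scene'); cv2.imwrite('pics/s5.png',cv2.resize(im[200:350,290:440,::-1],None,fx=4,fy=4,interpolation=cv2.INTER_CUBIC))
```

```text
[-0.67  0.14 -0.72]
[-0.95 -0.5  -0.47]
[ 0.03 -0.11 -0.49]
[-0.46  0.09 -0.29] 0.060827694682244075
[ 0.06 -0.82 -1.25]
[ 0.11 -0.3  -0.7 ]
[ 0.67  0.11 -0.94]
[-0.07  0.19 -0.17]
[0.56 0.57 0.45]
```

View pics/s5.png

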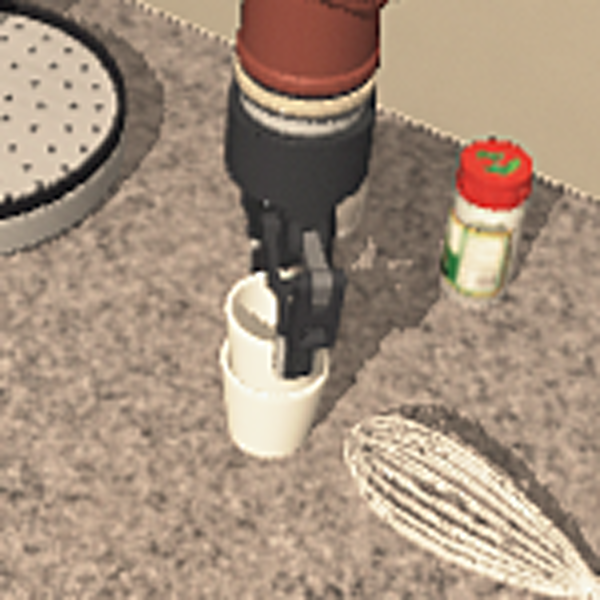

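The force stop was triggered by noise. The view shows the held cup properly inside the bottom cup's mouth, about 11 mm above its seat. I'll average the force readings and continue.

```bash
python3 - <<'E'
s=open('h.py').read()
i=s.index("    f0=np.array(env.observe()['ft_force']); z=zs+.012"); s=s[:i]+"    return seat(b,zs,zs+.012)\n"
s+='''
def force(n=5):
    f=[]
    for _ in range(n): env.pause(.03); f.append(env.observe()['ft_force'])
    return np.mean(f,0)
def seat(b,zs,z):
    env.pause(.2); f0=force(8); x=np.array(b,float)
    while z>zs-.0035:
        st=.002 if z>zs+.0045 else .0007
        z-=st; env.move_l([*x,z],vel=.03); f=force()-f0
        if z<zs+.004: print(round((z-zs)*1e3,1),f.round(1))
        if f[2]>1.6: break
        if np.hypot(*f[:2])>1.: x+=np.clip(f[:2]*.0002,-.0005,.0005); print('side',f.round(1))
    print('seated dz',round((z-zs)*1e3,1),'xy',x-b)
    return z
def letgo(b):
    env.gripper_to(.078); p=env.observe()['position']; env.move_l([p[0],p[1],p[2]+.12],vel=.15)
'''
open('h.py','w').write(s)
E
python3 - <<'E'
from h import *
b=np.array([.5296,-.2090]); zs=H+.0295
z=env.observe()['position'][2]; z=seat(b,zs,z); print(env.observe()['t'])
E
```

```text
side [ 0.8  0.7 -0.3]
side [ 0.4  1.  -0.5]
3.1 [ 0.8  0.7 -0.8]
side [ 0.8  0.7 -0.8]
2.4 [0.1 0.6 0.2]
1.7 [-0.4  0.5  2.3]
seated dz 1.7 xy [0.00038135 0.00047042]
61.075
```

Run:
```python
from h import *
b=np.array([.5296,-.2090]); letgo(b)
p,s=see(b,.0895,.26); print('top rim',p.round(4),s)
import h; c,im=snap('wrist'); cv2.imwrite('pics/w6.png',im[:,:,::-1]); print(env.observe()['t'])
# height check: compare fit scores at several rim heights
for z in (.0835,.0865,.0895,.0925,.0955): q,s=rimfit(c,im,b,z,.006); print(z,q.round(4),s)
q,s=rimfit(c,im,b,.06,.006); print('lower rim',q,s)
c,im=snap('top'); print('lid?',loc('top','lid_knob',.114,c))
```

```text
top rim [ 0.529  -0.2095] 242.98955
64.575
0.0835 [ 0.5271 -0.2097] 222.79417
0.0865 [ 0.528  -0.2096] 236.40123
0.0895 [ 0.5289 -0.2095] 242.98062
0.0925 [ 0.5297 -0.2094] 245.51437
0.0955 [ 0.5303 -0.2095] 245.2836
lower rim [ 0.52385955 -0.21006813] 155.72054
lid? [(0.88, [0.5541, 0.3717], [125.0, 244.0])]
```

View pics/w6.png

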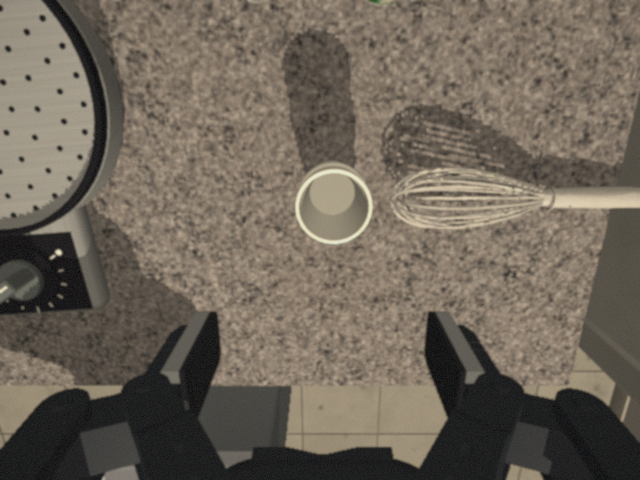

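The first cup is nested, with its rim centred at (334,204) and only a sliver of the lower rim showing. On to the second.

```bash
sed -i 's/>1\.: x+=/>1.6: x+=/' h.py
python3 - <<'E'
from h import *
b=np.array([.5296,-.2090])
r=stack(np.array([.5537,.1398]),b,2); print(r, env.observe()['t'])
if r:
    letgo(b); print('top rim',*see(b,.119,.30)); print(env.observe()['t'])
E
```

```text
width 0.0605 ft [ 0.2 -0.1  4.6]
lower: z=0.0360 df=3.2
width 0.0607 ft [-0.7  1.2  6. ]
stack at [ 0.5289 -0.2095] 280.60498
4.0 [-0.2  0.8 -0.8]
3.3 [-0.1  1.   0.3]
2.6 [-0.1  1.4  1.2]
1.9 [-0.2  1.9  3.4]
seated dz 1.9 xy [0. 0.]
0.09589999999999997 85.075
top rim [ 0.52883602 -0.20958462] 253.75873
88.525
```

Run:
```python
from h import *
b=np.array([.5296,-.2090])
r=stack(np.array([.6266,.1744]),b,3); print(r, env.observe()['t'])
if r:
    letgo(b); print('top rim',*see(b,.1485,.33)); c,im=snap('wrist')
    for z in (.1425,.1455,.1485,.1515,.1545): print(z,*rimfit(c,im,b,z,.006))
    env.goto([.45,.1,.32],down(np.pi/2))
    c,im=snap('scene','s7'); cv2.imwrite('pics/s7.png',cv2.resize(im[150:350,90:440,::-1],None,fx=2.2,fy=2.2,interpolation=cv2.INTER_CUBIC))
    print(loc('scene','lid_knob',.114,c)); print(env.observe()['t'])
```

```text
width 0.0605 ft [0.3 1.4 3.4]
lower: z=0.0360 df=5.2
width 0.0608 ft [-1.3  1.5  6.3]
stack at [ 0.5288 -0.2096] 282.0348
3.3 [-0.2  0.2  0.1]
2.6 [0.  0.2 0.4]
1.9 [0.2 0.3 0.8]
1.2 [-0.   0.6  2.6]
seated dz 1.2 xy [0. 0.]
0.12469999999999998 109.6583
top rim [ 0.52893963 -0.20971593] 255.7204
0.1425 [ 0.52722158 -0.20993098] 233.50858
0.1455 [ 0.52803027 -0.20980469] 248.6839
0.1485 [ 0.52896076 -0.20971218] 255.46213
0.1515 [ 0.5296878  -0.20962922] 257.9945
0.1545 [ 0.53025367 -0.20959892] 258.04922
[(0.73, [0.5532, 0.3757], [190.0, 180.0])]
115.4667
```

View pics/s7.png

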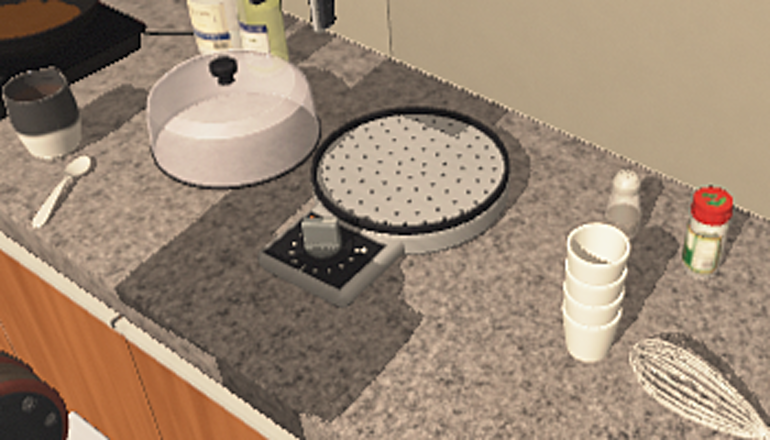

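Four cups stand evenly nested in the right-hand part of the picture and the tray is empty. The lid is on the left with its knob at (225,68). Now I'll put the lid back.

Run:
```python
from h import *
R=down(np.pi/2)
env.goto([.54,.372,.25],R); env.pause(.1); c,im=snap('wrist'); L=loc('wrist','lid_knob',.114,c); print(L)
p=np.array(L[0][1]); assert np.hypot(*(p-[.558,.374]))<.03
z=.098
centre(p,z,[0,np.pi/2],.065,60); print(env.observe()['grip_width'])
env.move_l([*p,z+.01],vel=.05); env.move_l([*p,.22],vel=.15)
t=np.array([.6118,.109]); env.move_l([*t,.22],vel=.2); env.move_l([*t,.155],vel=.1)
env.pause(.2); f0=force(8); zz=.150
while zz>.1365:
    env.move_l([*t,zz],vel=.04); f=force()-f0; print(round(zz,4),f.round(1))
    if f[2]>4: break
    zz-=.002 if zz>.142 else .001
print(env.observe()['t'])
```

```text
[(0.56, [0.5586, 0.3767], [331.0, 242.0])]
width 0.0336 ft [-0.7 -0.3  2.9]
width 0.033 ft [-0.1 -2.7  4.8]
0.03297203782443808
0.15 [ 0.  -0.2  0.3]
0.148 [ 0.1 -0.6  0.3]
0.146 [-0.1  0.   0.6]
0.144 [ 0.4 -0.2  0.2]
0.142 [ 0.2 -0.3  0.2]
0.141 [0.3 0.  0.4]
0.14 [-0.1 -0.1  0.4]
0.139 [-0.8 -1.3  3.5]
0.138 [-2.  -2.6  7.7]
131.05
```

Run:
```python
from h import *
env.gripper_to(.065); env.move_l([.6118,.109,.26]); env.goto([.45,.11,.32],down(np.pi/2)); env.pause(.3)
c,im=snap('wrist','w8'); print(loc('wrist','lid_knob',.154,c))
c,im=snap('scene'); print(loc('scene','lid_knob',.154,c),loc('scene','bottom_cup',0,c))
print(env.observe()['t'])
```

```text
[(0.62, [0.61, 0.105], [317.0, 377.0])]
[(0.63, [0.6189, 0.1157], [275.0, 189.0])] [(0.71, [0.539, -0.2069], [359.0, 303.0])]
133.7
```

View pics/w8.png

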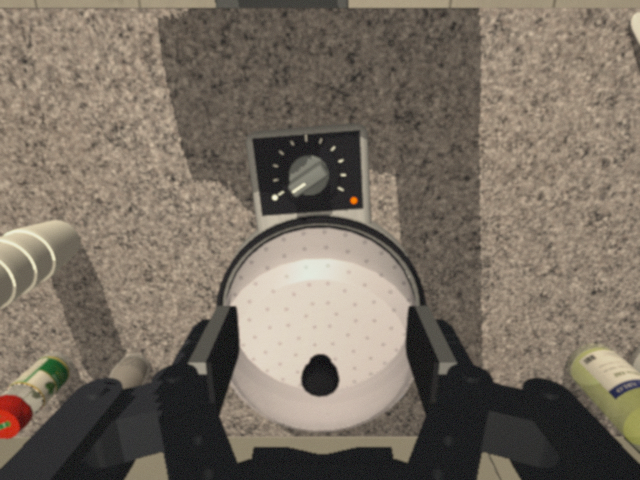

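The lid is seated inside the upstand all round, with its knob at (320,375). The heat knob is at off and the stack is intact. Handing in.

```bash
python3 -c "
from h import *
print(env.hand_in())"
```

```text
the job is handed in; nothing more can be done
None
```

I handed the job in at about 134 s, with no verdict returned: the heat knob is at its off stop, all three cups are nested on the bottom cup, and the lid is back inside the steamer's rim; the salt shaker, spice jar and whisk were not touched.

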